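# Load the last specimen and hold the holder's cover home

### The job

Put the specimen that is still in the wooden tray into the empty pocket of the aluminium specimen holder, so that the row of four is complete, then fit the holder's cover plate over its two dowel pins: feel for them until the plate drops on. Press the cover down against the springs until it sits flush on the holder's end shoulders, and finish with the gripper still on it, holding it pressed home so that I can do up the clamp screws. Leave the other things on the bench alone.

Things in the scene. Friction and masses are not known exactly. Their poses are not given: they have to be found in the camera images.
- holder: Aluminium specimen holder fixed to the bench, 54 mm wide (x), 222 mm long (y), z up; origin at the centre of its underside, on the bench. Top face 24 mm high with four pockets in a row on the y axis. At both ends a shoulder (y = 74 to 98 mm either side, 30 mm high) with a dowel pin; outside it, 103 to 111 mm from the middle, a lug 18 mm wide (x), 42 mm high, with a clamp screw.
- cover: Cover plate, loose, starts flat on the bench; aluminium, 44 mm (x) by 196 mm (y), 6 mm thick, 0.16 to 0.26 kg; origin at the centre of its underside. Four 18 mm windows, a bar grip in the middle, and at both ends a block (y = 74 to 98 mm, 18 mm high) with a blind bore below. Fits either way round, its y along the holder's y. Underside 43 mm high on the pin tips, 36 dropped on, 30 pressed home.
- cover_grip (a point): Middle of the cover's black bar grip, 21 mm above the cover's underside. The grip is 36 mm along the cover's x, 14 mm thick along its y, and stands 6 to 36 mm above the underside: take it from above with the fingers closing along the cover's y. Pressing the cover home takes about 9 N, and more does no harm.
- cover_bore0 (a point): Mouth of the blind bore at the cover's +y end (86 mm from the middle), in the underside, not seen from above: slot, 9.6 mm across (x) by 12.6 mm (y), 14 mm deep. x, y, z as the cover's.
- cover_bore1 (a point): Mouth of the blind bore at the cover's -y end (86 mm from the middle), in the underside, not seen from above: round, 9.6 mm diameter, 14 mm deep. x, y, z as the cover's.
- pin0 (a point): Tip of the steel dowel pin on the holder's shoulder at y = +86 mm, 43 mm above the bench: diameter 8 mm, 13 mm tall, its last 3.5 mm narrowing to 3.6 mm.
- pin1 (a point): Tip of the like dowel pin at y = -86 mm.
- tray: Wooden specimen tray with a cork floor, fixed to the bench, 120 mm (x) by 90 mm (y); origin at the centre of its underside. The floor is 14 mm high, the rim round it 4 mm wide and 17 mm high. One specimen stands on it.
- pocket0 (a point): Middle of the floor of the holder's pocket at y = -55 mm: the top of its spring plunger when free, 14 mm above the bench. Round, 27.4 mm across, 10 mm deep; a specimen in it stands 12 mm proud. The plunger yields up to 8 mm (1.5 N at the top, 3 N at 6 mm down, where it is when the cover is home). The point stays put.
- pocket1 (a point): Middle of the floor of the holder's pocket at y = -23 mm: the top of its spring plunger when free, 14 mm above the bench. Round, 27.4 mm across, 10 mm deep; a specimen in it stands 12 mm proud. The plunger yields up to 8 mm (1.5 N at the top, 3 N at 6 mm down, where it is when the cover is home). The point stays put.
- pocket2 (a point): Middle of the floor of the holder's pocket at y = +23 mm: the top of its spring plunger when free, 14 mm above the bench. Round, 27.4 mm across, 10 mm deep; a specimen in it stands 12 mm proud. The plunger yields up to 8 mm (1.5 N at the top, 3 N at 6 mm down, where it is when the cover is home). The point stays put.
- pocket3 (a point): Middle of the floor of the holder's pocket at y = +55 mm: the top of its spring plunger when free, 14 mm above the bench. Round, 27.4 mm across, 10 mm deep; a specimen in it stands 12 mm proud. The plunger yields up to 8 mm (1.5 N at the top, 3 N at 6 mm down, where it is when the cover is home). The point stays put.
- mount0: Specimen mount: upright black resin disc, 25 mm diameter, 22 mm high, its lower edge chamfered by 2 mm, with a small metal sample in its top face; origin at the centre of its underside. The four are alike; three stand in pockets of the holder, and the one in the tray may be any of them.
- mount1: Specimen mount: upright black resin disc, 25 mm diameter, 22 mm high, its lower edge chamfered by 2 mm, with a small metal sample in its top face; origin at the centre of its underside. The four are alike; three stand in pockets of the holder, and the one in the tray may be any of them.
- mount2: Specimen mount: upright black resin disc, 25 mm diameter, 22 mm high, its lower edge chamfered by 2 mm, with a small metal sample in its top face; origin at the centre of its underside. The four are alike; three stand in pockets of the holder, and the one in the tray may be any of them.
- mount3: Specimen mount: upright black resin disc, 25 mm diameter, 22 mm high, its lower edge chamfered by 2 mm, with a small metal sample in its top face; origin at the centre of its underside. The four are alike; three stand in pockets of the holder, and the one in the tray may be any of them.
- objective: Bystander: microscope objective standing upright, steel, 29 mm diameter, 46 mm high; origin at the centre of its underside.
- bottle: Bystander: small amber oil bottle, 34 mm diameter, 68 mm high; origin at the centre of its underside.
- driver: Bystander: screwdriver lying beyond the holder, 150 mm long along its x axis, handle to -x.

How it is judged:
By the outcome, as a careful person would: the job done as asked, in the order asked, and still so for the second after the job is handed in, while the arm keeps its last pose, push and grip.
It also fails if it takes over 58 s, if anything falls off the work surface, if the arm or the gripper's body presses on something with over 40 N, if the wrist force passes 120 N, or if a joint passes its speed limit or range.

### The arm

A 6-joint arm with a two-finger parallel gripper is mounted at the origin on the work surface. World frame = base frame: x ahead of the robot, y to its left, z up, the work surface at z = 0. Lengths are in m, angles in rad, forces in N, time in s.
With the tool pointing down it reaches from about 0.3 to 0.775 m from the base axis. Payload 14.6 kg.
Tool frame: the origin (TCP) lies at the very end of the fingers, on their centre line; the grasp point (between the pads) lies 19 mm behind it; z points along the fingers, y is the line along which they close (so a half turn about z gives the same grasp; the last joint's range is limited). The gripper opens to 94 mm and grips with 3 to 60 N. Pads are 16 mm wide; open, the fingers measure 119 mm over their backs; the gripper's body (75 mm by 177 mm) begins 78 mm behind the grasp point.
Start: joints at [-1.397, 0.3, 1.521, -0, 1.321, -0.067], TCP at [0.131, -0.534, 0.179] pointing down, gripper open.
Joint ranges: [-3.03, 3.03], [-0.79, 2.21], [0.23, 2.52], [-1.04, 4.18], [0, 3.07], [-2.55, 2.55]. Speed limits (rad/s): [2.22, 2.22, 2.57, 3.14, 3.14, 3.14].

### API

Orientations are given as [roll, pitch, yaw] about the fixed x, y, z axes, in that order (R = Rz(yaw) Ry(pitch) Rx(roll)).
In Python, from station import ctrl gives the robot as it stands.
- The arm moves only by the tool carry_out, never from a script. Its argument "motion" is text: rows parted by semicolons, each of 7 numbers parted by spaces: the shift along the world's x, y, z in m, then the turn, a rotation vector about the world's x, y, z in degrees, then the closure in counts, from 0 (fully open) to 255 (shut). In form: dx dy dz wx wy wz hand; .... A call has 1 to 20 rows; each row shifts and turns the commanded pose from where the row before left it; what a row does not reach is not made up. A row lasts 1/12 s, in which the tool goes at most 41.7 mm and 7.16 degrees, less where a joint would pass 70% of its speed; a pose out of reach is approached as far as the arm can. A call is refused whole if a number of a shift passes 0.0417 or a number of a turn 7.16, either way. A call with a gripper value outside its range is refused whole. The fingers move at their own pace and stop on an object; "grip_force" is the grip in N (left out, the last holds). Time passes only in rows, so rows that do not move let the fingers close. It gives the time, the measured TCP pose, the force, the opening and the grip force at its end, in the units of the state.
- ctrl.get_obs(): the state, without advancing time (a new reading comes with each control period).
- ctrl.camera(name): name is "side" or "top"; returns a dict with "pixels" (384x512x3 uint8, red, green, blue), "range_z" (384x512 float32, m along the optical axis (not along the pixel's ray), 0 where there is no reading), "K" (3x3 intrinsics, pixels), "dist" ([k1, k2, p1, p2, k3] as OpenCV has them; the pictures are not rectified), "position" and "attitude" of the camera in the world. Camera axes: x right, y up, looking along -z (the intrinsics and any distortion apply to the point x, -y, -z); pixel columns grow to the right and rows downward; lengths in m; the calibration is good to about 2 mm. A picture is of the moment at which its call begins.
- ctrl.hand_in(): hands the job in; it is judged then, once.
The state is a dict: "time_s": time; "qpos": joint angles; "joint_vel": joint speeds; "tau": joint torques, N m; "ee_pos": TCP position; "eef_rot": TCP orientation; "force": force on the tool from outside, world axes, zero at the start; "moment": the same for the moment, N m; "grip_width": finger opening in m; "grip_force": force on a finger pad.
Only numpy, scipy, OpenCV 4.12 (cv2) and the standard library are available. Lean on these libraries where they do the work, as an engineer would, in place of code of your own. Each camera call takes 0.05 s, during which the arm holds its last target. There are 200 camera calls.

## Working session

There is one attempt and no reset: what is moved stays moved. The work goes in short steps, Python scripts to look and compute and a tool call to move; the robot and the scene stay as the last step left them, time stands still between calls to the robot, and variables do not carry over. Pictures are saved under pics/ and viewed, at most 10 in all, crops included, and the job is handed in when it is done.

Besides the shell and the picture viewer there is one more tool, called after "Call:" as name(argument=value, ...) on one line, values as JSON. carry_out: Moves the arm, as the interface text tells. Its arguments: {"type":"object","properties":{"motion":{"type":"string"},"grip_force":{"type":"number"}},"required":["motion"]}

```bash
ls; mkdir -p pics; cat > h.py <<'E'
import numpy as np, cv2
from scipy.spatial.transform import Rotation as R
from station import ctrl
def rot(a):
    a=np.array(a,float)
    if a.shape==(3,3): return a
    if a.size==4: raise Exception('quat')
    return R.from_euler('xyz',a).as_matrix()
def cloud(c):
    h,w=c['range_z'].shape
    u,v=np.meshgrid(np.arange(w),np.arange(h))
    p=cv2.undistortPoints(np.stack([u,v],-1).reshape(-1,1,2).astype(np.float64),np.array(c['K']),np.array(c['dist'])).reshape(h,w,2)
    z=c['range_z'].astype(float)
    P=np.stack([p[...,0]*z,-p[...,1]*z,-z],-1)
    W=P@rot(c['attitude']).T+np.array(c['position'])
    W[z==0]=np.nan
    return W
E
python3 - <<'E'
from h import *
for n in ('top','side'):
    c=ctrl.camera(n); print(n,c['position'],c['attitude'],c['K'],c['dist'])
    cv2.imwrite(f'pics/{n}0.png',c['pixels'][...,::-1]); np.save(f'{n}0.npy',cloud(c)); np.save(f'{n}0p.npy',c['pixels'])
print(ctrl.get_obs())
E
```

```text
pics
top [0.42495528 0.00171726 1.12532081] [ 0.1618239  -0.00939123 -1.58506993] [[441.85416491   0.         257.40480983]
 [  0.         441.85416491 196.22542447]
 [  0.           0.           1.        ]] [-0.08651684  0.          0.          0.          0.        ]
side [ 0.50023847 -0.81390666  0.78003725] [ 0.84099252 -0.01924975 -0.10433141] [[379.72560635   0.         255.79331155]
 [  0.         379.72560635 187.24241146]
 [  0.           0.           1.        ]] [0.00040201 0.         0.         0.         0.        ]
{'time_s': 0.1, 'qpos': array([-1.39659906e+00,  3.00430472e-01,  1.52147627e+00,  6.41558431e-06,
        1.32071251e+00, -6.65757414e-02]), 'joint_vel': array([ 0.00126709, -0.0016776 , -0.00380435, -0.00054578, -0.00214565,
        0.00073524]), 'tau': array([ 2.63759590e-03, -5.32641613e+01, -3.53283370e+01,  7.09638395e-02,
        2.33966054e-02, -5.38238783e-05]), 'ee_pos': array([ 0.13111804, -0.53388603,  0.17835297]), 'eef_rot': array([-3.14056874e+00, -7.44971194e-05,  2.40771379e-01]), 'force': array([-0.28837175, -0.33932848,  0.57756103]), 'moment': array([-0.00291772, -0.00776681,  0.01742417]), 'grip_force': 0.0, 'grip_width': 0.0938780198113743}
```

View pics/top0.png

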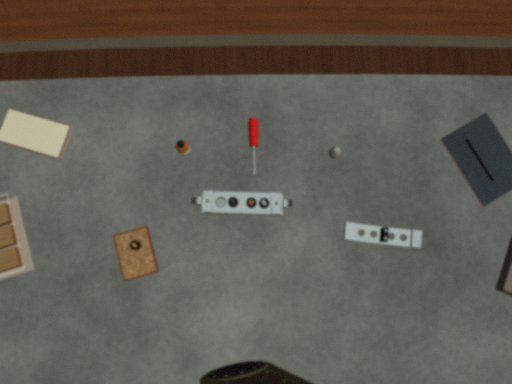

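View pics/side0.png

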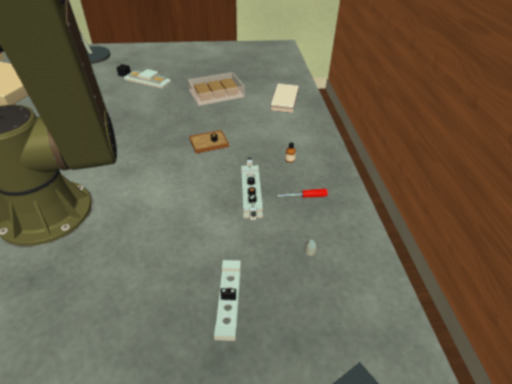

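The top picture shows the holder at about (243,203) with its empty pocket at (220,202), the last toward +y. The tray specimen is at (135,245) and the cover at (384,235) with its grip in the middle. The side view agrees.

```bash
cat > meas.py <<'E'
from h import *
def rect(pts):
    (c,s,a)=cv2.minAreaRect((pts*1000).astype(np.float32)); 
    if s[0]<s[1]: a+=90; s=s[::-1]
    return np.round(c,1),np.round(s,1),round((a+90)%180-90,2)
E
python3 - <<'E'
from meas import *
for n in ('top','side'):
    W=np.load(n+'0.npy'); P=np.load(n+'0p.npy').astype(int)
    T=np.load('top0.npy')
    c0={'holder':T[203,243],'cover':T[235,375],'mount':T[245,135],'tray':T[262,140]}
    bench=(abs(W[...,0]-.45)<.1)&(abs(W[...,1]+.12)<.03); print(n,'bench z',np.nanmedian(W[bench][:,2]))
    for k,p in c0.items():
        d=np.linalg.norm(W[...,:2]-p[:2],axis=-1)
        print(k,np.round(p,4),end=' ')
        if k=='holder': m=(d<.13)&(W[...,2]>.015)&(W[...,2]<.05)
        if k=='cover': m=(d<.13)&(W[...,2]>.004)&(W[...,2]<.03)
        if k=='mount': m=(d<.025)&(W[...,2]>.031)
        if k=='tray': m=(d<.09)&(W[...,2]>.008)&(W[...,2]<.03)
        q=W[m]; print(m.sum(),rect(q[:,:2]),'med',np.round(np.median(q,0),4), 'z pct',np.round(np.percentile(q[:,2],[5,50,95]),4))
    # pca / bright mask
P=np.load('top0p.npy'); S=np.load('side0p.npy')
a=cv2.resize(P[180:260,110:210],(800,640)[:2],interpolation=cv2.INTER_CUBIC)
b1=cv2.resize(P[183:223,185:300],None,fx=6.9,fy=6.9,interpolation=cv2.INTER_CUBIC)
b2=cv2.resize(P[215:255,330:445],None,fx=6.9,fy=6.9,interpolation=cv2.INTER_CUBIC)
cv2.imwrite('pics/z1.png',np.vstack([b1,b2])[...,::-1])
E
```

```text
top bench z -0.0003809702795273262
holder [0.5879 0.0254 0.023 ] 1740 (array([588.8,  27.6]), array([200.6, 165.5]), -53.06) med [0.5881 0.0253 0.0258] z pct [0.0195 0.0258 0.0394]
cover [ 0.504  -0.3128 -0.0027] 1123 (array([ 502.9, -311.4]), array([252.5, 242.9]), -47.21) med [ 0.5015 -0.3217  0.0074] z pct [0.0042 0.0074 0.0201]
mount [0.4847 0.2929 0.0348] 83 (array([486. , 295.1]), array([25. , 22.4]), 89.98) med [0.4871 0.2943 0.0358] z pct [0.0325 0.0358 0.0387]
tray [0.4433 0.286  0.0093] 1671 (array([466.1, 298.2]), array([121.7,  94.4]), 14.04) med [0.4627 0.2977 0.0141] z pct [0.0104 0.0141 0.0183]
side bench z -0.00028745502170685056
holder [0.5879 0.0254 0.023 ] 916 (array([587.7,  26. ]), array([200.1, 165.4]), -53.66) med [0.5864 0.0078 0.0267] z pct [0.0198 0.0267 0.0394]
cover [ 0.504  -0.3128 -0.0027] 1246 (array([ 474.8, -324.3]), array([220.6, 169.3]), -70.92) med [ 0.5009 -0.3425  0.0076] z pct [0.0045 0.0076 0.02  ]
mount [0.4847 0.2929 0.0348] 30 (array([481.3, 289.3]), array([25., 22.]), 58.7) med [0.4818 0.2908 0.0351] z pct [0.0312 0.0351 0.0379]
tray [0.4433 0.286  0.0093] 554 (array([463.7, 295.9]), array([120.3,  98.2]), 15.03) med [0.4595 0.2881 0.014 ] z pct [0.0098 0.014  0.0186]
```

View pics/z1.png

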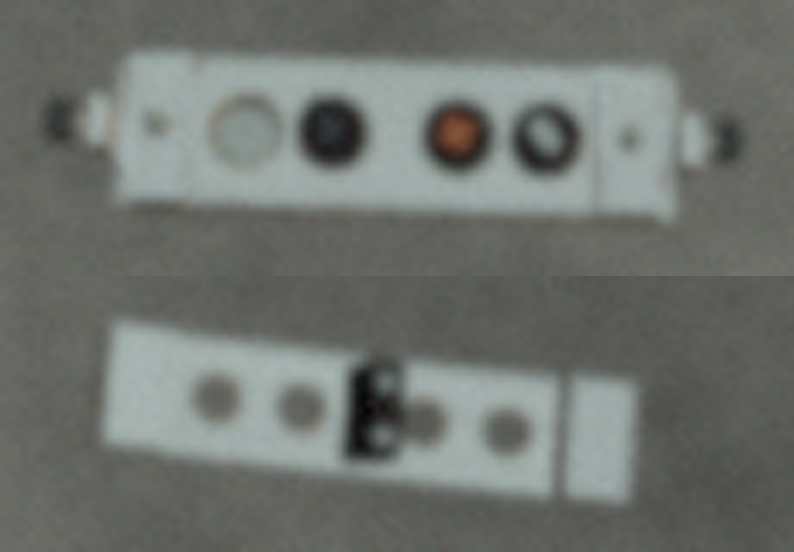

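```bash
python3 - <<'E'
from h import *
S=np.load('side0p.npy');P=np.load('top0p.npy')
f=lambda I,r0,r1,c0,c1,s: cv2.resize(I[r0:r1,c0:c1],None,fx=s,fy=s,interpolation=cv2.INTER_CUBIC)
a=f(S,150,225,232,275,7); b=f(S,255,345,205,250,7)[:600,:]; c=f(S,125,157,186,232,4); d=f(P,230,262,118,150,4)
cv=np.zeros((600,800,3),np.uint8); cv[:525,:301]=a; cv[:600,301:616]=b[:600]; cv[:128,616:800]=c; cv[130:258,616:744]=d
cv2.imwrite('pics/z2.png',cv[...,::-1])
E
```

```text
(no output)
```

View pics/z2.png

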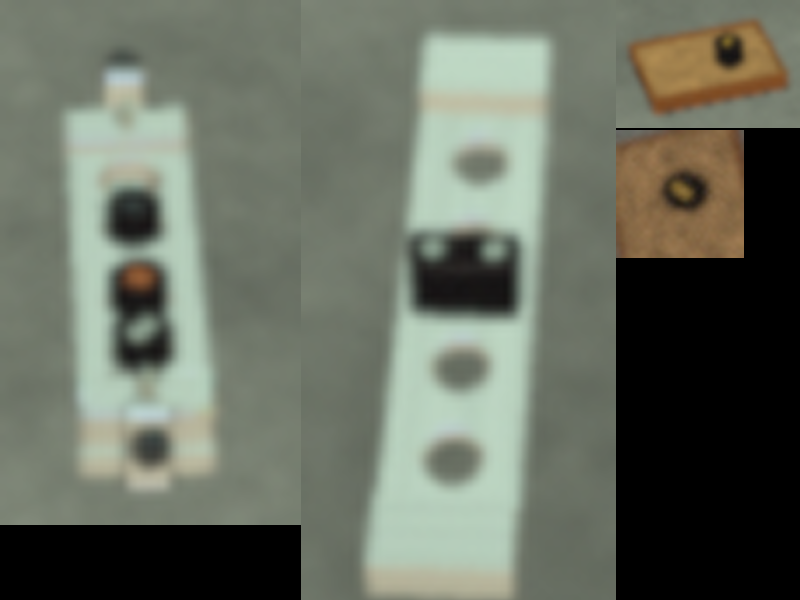

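The crops show the top features clearly, so I fit each pose from the pixels I read and compare the two cameras.

```bash
cat > fit.py <<'E'
from h import *
from scipy.optimize import least_squares
import sys
def px(org,s,off,x,y): return ((x-off[0]+.5)/s-.5+org[0],(y-off[1]+.5)/s-.5+org[1])
def proj(c,W):
    X=(np.atleast_2d(W)-c['position'])@rot(c['attitude'])
    return cv2.projectPoints(X*[1,-1,-1],np.zeros(3),np.zeros(3),np.array(c['K']),np.array(c['dist']))[0][:,0]
def fit(c_obs,x0,yaw=True):
    def res(p):
        r=[]
        a=p[2] if yaw else 0
        for c,o in c_obs:
            o=np.array(o,float); L=o[:,2:]/1000
            W=np.c_[p[0]+L[:,0]*np.cos(a)-L[:,1]*np.sin(a),p[1]+L[:,0]*np.sin(a)+L[:,1]*np.cos(a),L[:,2]]
            r.append((proj(c,W)-o[:,:2]).ravel())
        return np.concatenate(r)
    s=least_squares(res,x0,loss='soft_l1'); return s.x,np.round(res(s.x).reshape(-1,2),2)
E
python3 - <<'E'
from fit import *
t=ctrl.camera('top'); s=ctrl.camera('side')
A=lambda x,y,*l:px((185,183),6.9,(0,0),x,y)+l
B=lambda x,y,*l:px((330,215),6.9,(0,276),x,y)+l
C=lambda x,y,*l:px((232,150),7,(0,0),x,y)+l
D=lambda x,y,*l:px((205,255),7,(301,0),x,y)+l
ht=[A(155,124,0,86,38),A(630,139,0,-86,38),A(332,132,0,23,31),A(458,134,0,-23,31),A(546,138,0,-55,31),A(245,131,0,55,24),A(120,50,27,98,30),A(676,68,27,-98,30)]
hs=[C(64,110,-27,98,30),C(187,105,27,98,30),C(140,275,0,-23,36),C(146,330,0,-55,36),C(133,200,0,23,36)]
ct=[B(115,320,22,98,18),B(103,443,-22,98,18),B(637,380,22,-98,18),B(630,502,-22,-98,18),B(217,398,0,55,5),B(302,408,0,23,5),B(423,422,0,-23,5),B(507,430,0,-55,5)]
cs=[D(425,35,-22,98,18),D(552,38,22,98,18),D(365,568,-22,-98,18),D(515,570,22,-98,18),D(480,163,0,55,5),D(461,368,0,-23,5),D(453,462,0,-55,5)]
mt=[px((118,230),4,(616,130),684.5,190)+(0,0,36)]; ms=[px((186,125),4,(616,0),729,43)+(0,0,36)]
for n,a,b,x0 in (('holder',ht,hs,[.588,.026,0]),('cover',ct,cs,[.50,-.32,0]),('mount',mt,ms,[.487,.294])):
    for k,o in (('top',[(t,a)]),('side',[(s,b)]),('both',[(t,a),(s,b)])):
        x,r=fit(o,x0,len(x0)==3); print(n,k,np.round(x,4)); 
        if k!='both':print(r.tolist())
E
```

```text
holder top [ 0.5897  0.0284 -0.045 ]
[[0.09, -0.21], [0.3, -0.18], [-0.15, -0.14], [-0.05, 0.16], [-0.03, -0.01], [-0.1, 0.02], [1.27, 0.26], [-1.51, 0.13]]
holder side [ 0.5892  0.0286 -0.0385]
[[0.2, -0.28], [-0.37, -0.0], [0.08, 0.07], [-0.13, -0.3], [0.2, 0.57]]
holder both [ 0.5895  0.0284 -0.0429]
cover top [ 0.5041 -0.3292 -0.1293]
[[-0.11, 0.31], [0.15, -0.22], [-0.05, 0.26], [-0.06, -0.21], [-0.05, -0.03], [-0.04, -0.08], [0.06, -0.12], [0.09, 0.1]]
cover side [ 0.5023 -0.3292 -0.1296]
[[0.13, 0.23], [-0.25, 0.37], [0.19, -0.1], [-0.2, 0.31], [-0.02, -0.03], [0.08, -0.19], [0.05, -0.49]]
cover both [ 0.5031 -0.3292 -0.1305]
mount top [0.4855 0.2932]
[[0.0, 0.0]]
mount side [0.4847 0.2914]
[[0.0, 0.0]]
mount both [0.4852 0.293 ]
```

Call:
carry_out(motion="0.018 0.022 0 0 0 5 60; 0.018 0.022 0 0 0 5 60; 0.018 0.022 0 0 0 5 60; 0.018 0.022 0 0 0 5 60; 0.018 0.022 0 0 0 5 60; 0.018 0.022 0 0 0 5 60; 0.018 0.022 0 0 0 5 60; 0.018 0.022 0 0 0 5 60; 0.018 0.022 0 0 0 5 60; 0.018 0.022 0 0 0 5 60; 0.018 0.022 0 0 0 5 60; 0.018 0.022 0 0 0 5 60; 0.018 0.022 0 0 0 5 60; 0.018 0.022 0 0 0 4 60; 0.018 0.022 0 0 0 4 60", grip_force=10)

```text
time_s: 1.45
ee_pos: [0.4018, -0.2029, 0.1789]
eef_rot: [3.141, 0.0, 1.518]
force: [-0.1, -0.9, 0.2]
grip_width: 0.072
grip_force: 0.0
```

Call:
carry_out(motion="0.006 0.034 0 0 0 0 60; 0.006 0.034 0 0 0 0 60; 0.006 0.034 0 0 0 0 60; 0.006 0.034 0 0 0 0 60; 0.006 0.034 0 0 0 0 60; 0.006 0.034 0 0 0 0 60; 0.006 0.034 0 0 0 0 60; 0.006 0.034 0 0 0 0 60; 0.006 0.034 0 0 0 0 60; 0.006 0.034 0 0 0 0 60; 0.006 0.034 0 0 0 0 60; 0.006 0.034 0 0 0 0 60; 0.006 0.034 0 0 0 0 60; 0.006 0.034 0 0 0 0 60; 0 0 0 0 0 0 60")

```text
time_s: 2.7
ee_pos: [0.485, 0.2763, 0.1782]
eef_rot: [-3.141, -0.001, 1.518]
force: [-1.1, 0.1, 0.5]
grip_width: 0.0718
grip_force: 0.0
```

Call:
carry_out(motion="0 0.016 -0.03 0 0 0 60; 0 0 -0.03 0 0 0 60; 0 0 -0.03 0 0 0 60; 0 0 -0.03 0 0 0 60; 0 0 -0.02 0 0 0 60; 0 0 -0.011 0 0 0 60; 0 0 0 0 0 0 60; 0 0 0 0 0 0 200; 0 0 0 0 0 0 200; 0 0 0 0 0 0 200; 0 0 0 0 0 0 200; 0 0 0 0 0 0 200; 0 0 0 0 0 0 200; 0 0 0 0 0 0 200; 0 0 0 0 0 0 200", grip_force=10)

```text
time_s: 3.95
ee_pos: [0.4852, 0.2879, 0.0279]
eef_rot: [3.142, -0.0, 1.515]
force: [0.0, 1.1, -0.0]
grip_width: 0.0224
grip_force: 0.0
```

```bash
python3 - <<'E'
from h import *
s=ctrl.camera('side')['pixels'];t=ctrl.camera('top')['pixels']
print({k:ctrl.get_obs()[k] for k in('ee_pos','grip_width','grip_force','force','qpos')})
f=lambda I,r0,r1,c0,c1,z: cv2.resize(I[r0:r1,c0:c1],None,fx=z,fy=z,interpolation=cv2.INTER_CUBIC)
cv2.imwrite('pics/g1.png',np.hstack([f(s,90,170,170,250,5),f(t,205,285,95,175,5)])[...,::-1])
E
```

```text
{'ee_pos': array([0.48514464, 0.28788452, 0.0278558 ]), 'grip_width': 0.020543100920032177, 'grip_force': 0.0, 'force': array([-0.1877378 ,  0.40903394, -0.00806362]), 'qpos': array([4.70621646e-01, 4.98393456e-01, 1.62222289e+00, 1.34614041e-05,
       1.02100247e+00, 5.26508365e-01])}
```

View pics/g1.png

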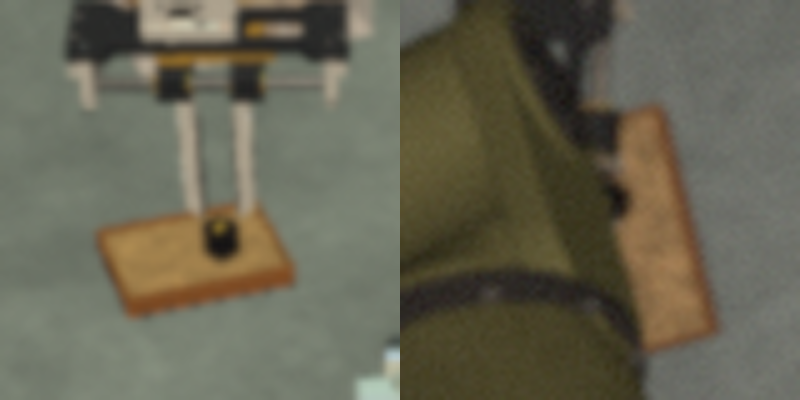

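```bash
cat >> fit.py <<'E'
def back(c,u,v,z):
    p=cv2.undistortPoints(np.array([[[u,v]]],float),np.array(c['K']),np.array(c['dist']))[0,0]
    d=rot(c['attitude'])@np.array([p[0],-p[1],-1]); o=np.array(c['position']); return o+d*(z-o[2])/d[2]
E
python3 - <<'E'
from fit import *
s=ctrl.camera('side');o=ctrl.get_obs()
print(proj(s,o['ee_pos']),proj(s,[.485,.2925,.036]),back(s,214,135,.036),back(s,214.3,132.2,.028),back(s,214.3,132.2,.036),o['time_s'],o['ee_pos'])
W=cloud(s)
for r in range(108,140,2): print(r,[tuple(np.round(W[r,c]*1000).astype(int)) if W[r,c,0]==W[r,c,0] else None for c in (208,214,219)])
E
```

```text
[[214.16457479 137.90967708]] [[213.95944521 135.18417768]] [0.48516494 0.29361923 0.036     ] [0.48645254 0.32299026 0.028     ] [0.48659919 0.31089621 0.036     ] 4.1 [0.48516212 0.28785834 0.02783181]
108 [(np.int64(472), np.int64(260), np.int64(162)), (np.int64(489), np.int64(539), np.int64(0)), (np.int64(507), np.int64(248), np.int64(167))]
110 [(np.int64(471), np.int64(281), np.int64(142)), (np.int64(488), np.int64(527), np.int64(-2)), (np.int64(507), np.int64(254), np.int64(157))]
112 [(np.int64(471), np.int64(276), np.int64(138)), (np.int64(488), np.int64(506), np.int64(1)), (np.int64(506), np.int64(276), np.int64(136))]
114 [(np.int64(470), np.int64(282), np.int64(127)), (np.int64(488), np.int64(494), np.int64(-1)), (np.int64(506), np.int64(277), np.int64(128))]
116 [(np.int64(470), np.int64(280), np.int64(120)), (np.int64(487), np.int64(479), np.int64(-1)), (np.int64(506), np.int64(279), np.int64(120))]
118 [(np.int64(469), np.int64(282), np.int64(112)), (np.int64(487), np.int64(470), np.int64(-4)), (np.int64(505), np.int64(277), np.int64(113))]
120 [(np.int64(469), np.int6
[... 700 characters left out ...]
(466), np.int64(279), np.int64(67)), (np.int64(485), np.int64(382), np.int64(-2)), (np.int64(503), np.int64(273), np.int64(69))]
132 [(np.int64(466), np.int64(277), np.int64(61)), (np.int64(485), np.int64(345), np.int64(14)), (np.int64(503), np.int64(344), np.int64(14))]
134 [(np.int64(464), np.int64(330), np.int64(17)), (np.int64(485), np.int64(302), np.int64(34)), (np.int64(503), np.int64(330), np.int64(15))]
136 [(np.int64(463), np.int64(327), np.int64(11)), (np.int64(485), np.int64(286), np.int64(37)), (np.int64(502), np.int64(323), np.int64(11))]
138 [(np.int64(463), np.int64(313), np.int64(11)), (np.int64(485), np.int64(283), np.int64(31)), (np.int64(502), np.int64(302), np.int64(17))]
```

The fingers closed to 20.5 mm with no contact. The depth points show their tips near z ≈ 0.06, although the reported TCP z is 0.028. The mount stands untouched in front at crop (220,238). I'll open, lower a little and measure how the tip height compares with the reported height before trusting z.

Call:
carry_out(motion="0 0 0 0 0 0 60; 0 0 0 0 0 0 60; 0 0 0 0 0 0 60; 0 0 0 0 0 0 60; 0 0 0 0 0 0 60; 0 0.004 -0.005 0 0 0 60; 0 0 -0.005 0 0 0 60; 0 0 0 0 0 0 60")

```text
time_s: 4.77
ee_pos: [0.4845, 0.2918, 0.0165]
eef_rot: [-3.14, 0.001, 1.515]
force: [-0.5, 0.9, -0.5]
grip_width: 0.0699
grip_force: 0.0
```

```bash
python3 - <<'E'
from fit import *
o=ctrl.get_obs();print(o['time_s'],o['ee_pos'],o['force'],o['grip_width'])
s=ctrl.camera('side');W=cloud(s)
p=o['ee_pos']
m=(abs(W[...,0]-p[0])<.12)&(abs(W[...,1]-p[1])<.06)&(W[...,2]>.042)
q=W[m]
h,e=np.histogram(q[:,2],np.arange(.04,.26,.01))
for i in range(len(h)):
    k=q[(q[:,2]>=e[i])&(q[:,2]<e[i+1])]
    if len(k): print(round(e[i],3),h[i],'x',np.round(np.percentile(k[:,0],[2,50,98]),3),'y',np.round(np.median(k[:,1]),3))
f=lambda I,r0,r1,c0,c1,z: cv2.resize(I[r0:r1,c0:c1],None,fx=z,fy=z,interpolation=cv2.INTER_CUBIC)
cv2.imwrite('pics/g2.png',f(s['pixels'],85,165,160,265,7)[...,::-1])
E
```

```text
4.7667 [0.4845311  0.29180367 0.01649038] [-0.52788263  0.85524353 -0.47338175] 0.06986560418806488
0.04 7 x [0.442 0.448 0.523] y 0.282
0.05 22 x [0.439 0.52  0.53 ] y 0.282
0.06 22 x [0.438 0.485 0.531] y 0.283
0.07 17 x [0.437 0.447 0.527] y 0.282
0.08 17 x [0.437 0.444 0.528] y 0.283
0.09 20 x [0.438 0.448 0.528] y 0.282
0.1 22 x [0.437 0.449 0.528] y 0.282
0.11 25 x [0.437 0.519 0.529] y 0.282
0.12 18 x [0.438 0.447 0.528] y 0.283
0.13 2 x [0.449 0.488 0.527] y 0.286
0.14 37 x [0.404 0.44  0.56 ] y 0.261
0.15 149 x [0.406 0.478 0.558] y 0.262
0.16 118 x [0.403 0.493 0.564] y 0.266
0.17 160 x [0.399 0.505 0.564] y 0.268
0.18 354 x [0.398 0.48  0.568] y 0.28
0.19 64 x [0.443 0.472 0.5  ] y 0.272
0.2 59 x [0.444 0.469 0.5  ] y 0.272
0.21 14 x [0.443 0.468 0.493] y 0.272
0.22 61 x [0.443 0.464 0.498] y 0.259
0.23 109 x [0.446 0.48  0.52 ] y 0.262
0.24 70 x [0.449 0.482 0.515] y 0.263
```

View pics/g2.png

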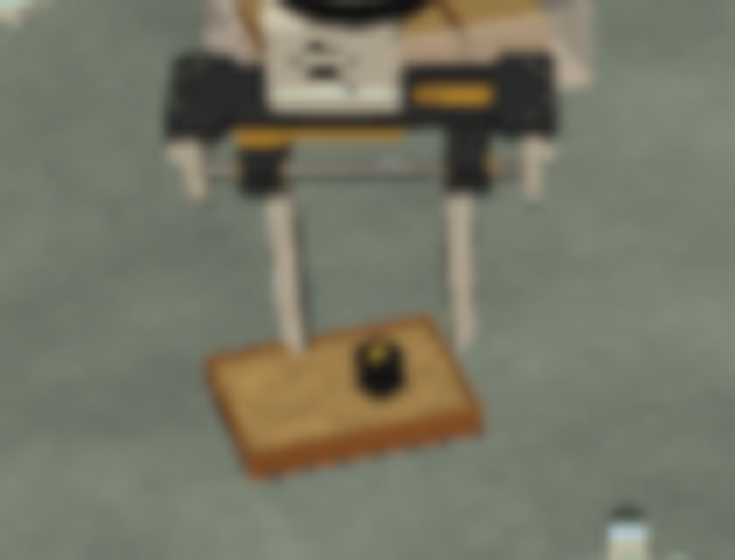

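Tips are at about z 0.046 for a reported 0.0165, so the true tip height is the reported z plus about 0.030 (the same offset as before), while x and y agree. I'll use that correction: a true 0.027 means a reported −0.003.

Call:
carry_out(motion="0 0.001 -0.01 0 0 0 60; 0 0 -0.006 0 0 0 60; 0 0 -0.004 0 0 0 60; 0 0 0 0 0 0 60; 0 0 0 0 0 0 200; 0 0 0 0 0 0 200; 0 0 0 0 0 0 200; 0 0 0 0 0 0 200; 0 0 0 0 0 0 200; 0 0 0 0 0 0 200; 0 0 0 0 0 0 200", grip_force=12)

```text
time_s: 5.73
ee_pos: [0.4852, 0.2929, -0.002]
eef_rot: [3.141, -0.0, 1.515]
force: [-0.1, 0.3, -0.6]
grip_width: 0.0287
grip_force: 0.0
```

Call:
carry_out(motion="0 0 0 0 0 0 220; 0 0 0 0 0 0 220; 0 0 0 0 0 0 220; 0 0 0 0 0 0 220", grip_force=12)

```text
time_s: 6.07
ee_pos: [0.4852, 0.2929, -0.0021]
eef_rot: [3.142, -0.0, 1.515]
force: [-0.7, 0.2, 0.2]
grip_width: 0.0238
grip_force: 12.0
```

Call:
carry_out(motion="0 0 0.015 0 0 0 220; 0 0 0.025 0 0 0 220; 0 0 0.025 0 0 0 220; 0.0107 -0.021 0 0 0 0 220; 0.0107 -0.021 0 0 0 0 220; 0.0107 -0.021 0 0 0 0 220; 0.0107 -0.021 0 0 0 0 220; 0.0107 -0.021 0 0 0 0 220; 0.0107 -0.021 0 0 0 0 220; 0.0107 -0.021 0 0 0 0 220; 0.0107 -0.021 0 0 0 0 220; 0.0107 -0.021 0 0 0 0 220; 0.0107 -0.021 0 0 0 0 220; 0 0 0 0 0 0 220; 0 0 0 0 0 0 220")

```text
time_s: 7.32
ee_pos: [0.5922, 0.0821, 0.0626]
eef_rot: [-3.141, -0.0, 1.513]
force: [-0.9, 0.5, 0.0]
grip_width: 0.0236
grip_force: 12.0
```

```bash
python3 - <<'E'
from fit import *
o=ctrl.get_obs();print(o['time_s'],o['ee_pos'],o['force'],o['grip_width'],o['grip_force'])
s=ctrl.camera('side');W=cloud(s)
f=lambda I,r0,r1,c0,c1,z: cv2.resize(I[r0:r1,c0:c1],None,fx=z,fy=z,interpolation=cv2.INTER_CUBIC)
cv2.imwrite('pics/g3.png',f(s['pixels'],110,230,210,300,5)[...,::-1])
p=o['ee_pos']; off=np.array([0,0,.030])
print('tip',proj(s,p+off),'mount top/bot exp',proj(s,p+[0,0,.039]),proj(s,p+[0,0,.017]))
m=(abs(W[...,0]-p[0])<.03)&(abs(W[...,1]-p[1])<.03)&(W[...,2]>.055)&(W[...,2]<.2)
q=W[m];h,e=np.histogram(q[:,2],np.arange(.055,.2,.005))
for i in range(len(h)):
    k=q[(q[:,2]>=e[i])&(q[:,2]<e[i+1])]
    if len(k): print(round(e[i],3),h[i],'x',np.round(np.percentile(k[:,0],[2,50,98]),3),'y',np.round(np.median(k[:,1]),3))
E
```

```text
7.3167 [0.59221706 0.08211283 0.06256749] [-9.17060156e-01  4.94131730e-01  5.54195526e-04] 0.02363600774796698 11.993145088199526
tip [[250.7280392  157.56456366]] mount top/bot exp [[250.75953884 155.13950266]] [[250.6831257  161.02229272]]
0.08 8 x [0.581 0.591 0.601] y 0.074
0.085 12 x [0.581 0.591 0.601] y 0.073
0.09 17 x [0.572 0.589 0.606] y 0.073
0.095 29 x [0.57  0.591 0.611] y 0.075
0.1 33 x [0.573 0.593 0.611] y 0.079
0.105 11 x [0.568 0.604 0.612] y 0.071
0.11 14 x [0.569 0.576 0.612] y 0.072
0.115 8 x [0.569 0.59  0.612] y 0.072
0.12 15 x [0.569 0.603 0.614] y 0.072
0.125 12 x [0.569 0.603 0.614] y 0.071
0.13 13 x [0.569 0.606 0.614] y 0.073
0.135 12 x [0.569 0.59  0.615] y 0.072
0.14 13 x [0.568 0.603 0.615] y 0.072
0.145 14 x [0.569 0.59  0.613] y 0.072
0.15 12 x [0.569 0.606 0.614] y 0.072
0.155 15 x [0.569 0.603 0.614] y 0.073
0.16 14 x [0.569 0.591 0.613] y 0.071
0.165 12 x [0.569 0.605 0.614] y 0.072
0.17 10 x [0.569 0.576 0.613] y 0.072
0.175 2 x [0.605 0.605 0.605] y 0.072
0.195 8 x [0.579 0.588 0.599] y 0.054
```

View pics/g3.png

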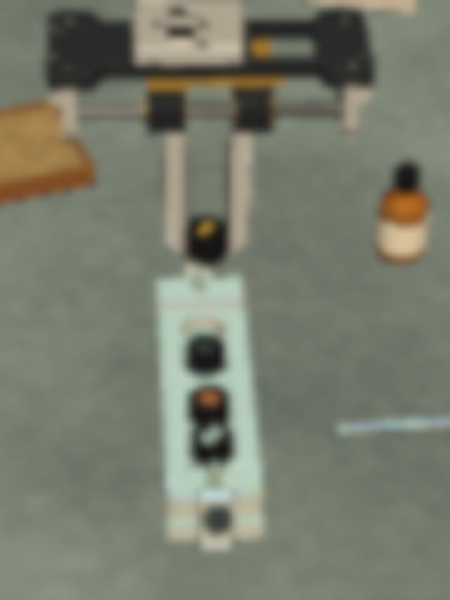

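The mount is held upright, its sample at crop (206,228), matching its expected projection within 0.2 px. Next I lower it into the empty pocket.

Call:
carry_out(motion="0 0.0015 -0.015 0 0 0 220; 0 0 -0.015 0 0 0 220; 0 0 -0.012 0 0 0 220; 0 0 -0.008 0 0 0 220; 0 0 -0.003 0 0 0 220; 0 0 -0.003 0 0 0 220; 0 0 0 0 0 0 220")

```text
time_s: 7.95
ee_pos: [0.5922, 0.0845, 0.0071]
eef_rot: [3.142, 0.0, 1.515]
force: [-0.7, -0.0, 0.8]
grip_width: 0.0241
grip_force: 12.0
```

Call:
carry_out(motion="0 0 -0.002 0 0 0 220; 0 0 -0.002 0 0 0 220; 0 0 -0.002 0 0 0 220; 0 0 -0.002 0 0 0 220; 0 0 0 0 0 0 220")

```text
time_s: 8.37
ee_pos: [0.5921, 0.084, -0.0001]
eef_rot: [-3.142, 0.001, 1.515]
force: [-6.9, -4.0, 9.6]
grip_width: 0.0237
grip_force: 12.1
```

Call:
carry_out(motion="-0.0007 -0.0005 0.0005 0 0 0 220; -0.0005 -0.0005 0 0 0 0 220; 0 0 0 0 0 0 220")

```text
time_s: 8.62
ee_pos: [0.5912, 0.0834, -0.0003]
eef_rot: [3.141, -0.0, 1.515]
force: [0.2, -0.8, 1.3]
grip_width: 0.024
grip_force: 12.0
```

Call:
carry_out(motion="0 0 -0.001 0 0 0 220; 0 0 -0.001 0 0 0 220; 0 0 0 0 0 0 220")

```text
time_s: 8.87
ee_pos: [0.5911, 0.083, -0.0023]
eef_rot: [3.141, 0.001, 1.515]
force: [-2.5, -5.2, 5.3]
grip_width: 0.024
grip_force: 12.9
```

Call:
carry_out(motion="-0.0003 -0.0008 0 0 0 0 220; 0 0 0 0 0 0 220")

```text
time_s: 9.03
ee_pos: [0.591, 0.0826, -0.0023]
eef_rot: [3.141, -0.0, 1.515]
force: [-0.5, -0.7, 5.1]
grip_width: 0.0238
grip_force: 14.4
```

Call:
carry_out(motion="0 0 0 0 0 0 130; 0 0 0 0 0 0 130; 0 0 0 0 0 0 130; 0 0 0 0 0 0 130; 0 0 0.015 0 0 0 130; 0 0 0.025 0 0 0 130; 0 0 0.03 0 0 0 130; 0 0 0.03 0 0 0 130; -0.01 -0.03 0.02 0 0 -6 130; -0.01 -0.03 0.02 0 0 -6 130; -0.01 -0.03 0 0 0 -6 130; -0.01 -0.03 0 0 0 -6 130; -0.01 -0.03 0 0 0 -6 130; -0.01 -0.03 0 0 0 -6 130; -0.01 -0.03 0 0 0 -6 130; -0.005 -0.03 0 0 0 -6 130; -0.005 -0.03 0 0 0 -6 130; -0.005 -0.03 0 0 0 -6 130")

```text
time_s: 10.53
ee_pos: [0.5047, -0.2185, 0.1368]
eef_rot: [-3.14, 0.001, 0.463]
force: [0.8, -0.3, -0.3]
grip_width: 0.0461
grip_force: 0.0
```

```bash
python3 - <<'E'
from fit import *
o=ctrl.get_obs();print(o['time_s'],o['ee_pos'],o['eef_rot'],o['grip_width'])
s=ctrl.camera('side');t=ctrl.camera('top');W=cloud(s)
f=lambda I,r0,r1,c0,c1,z: cv2.resize(I[r0:r1,c0:c1],None,fx=z,fy=z,interpolation=cv2.INTER_CUBIC)
a=f(s['pixels'],150,225,232,275,7);b=f(t['pixels'],183,223,185,255,7)
cv=np.zeros((525,800,3),np.uint8);cv[:,:301]=a;cv[:280,305:795]=b
cv2.imwrite('pics/g4.png',cv[...,::-1])
E
```

```text
10.5333 [ 0.50474206 -0.2185488   0.13684909] [-3.14040092e+00  7.52154012e-04  4.62589745e-01] 0.0460695991896976
```

View pics/g4.png

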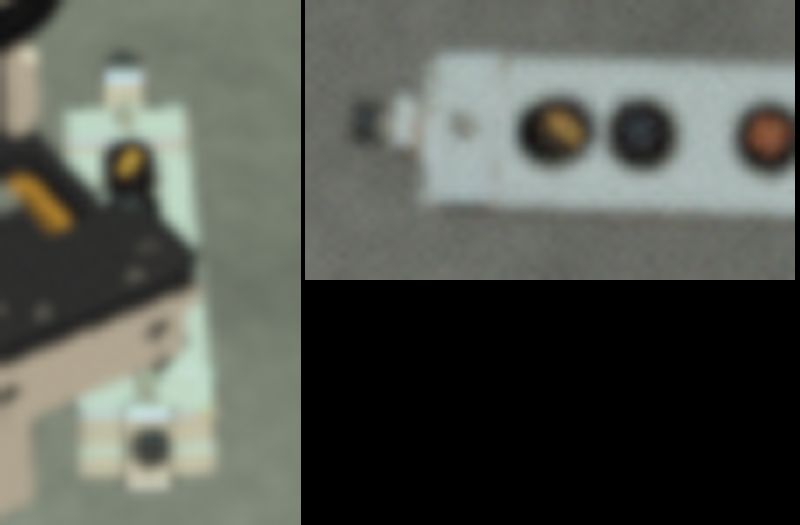

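Call:
carry_out(motion="0 -0.02 0 0 0 -6.8 130; 0 -0.02 0 0 0 -6.8 130; 0 -0.02 0 0 0 -6.8 130; 0 -0.02 0 0 0 -6.8 130; 0 -0.02 0 0 0 -6.8 130; -0.002 -0.0107 0 0 0 0 130; 0 0 -0.03 0 0 0 130; 0 0 -0.03 0 0 0 130; 0 0 -0.02 0 0 0 130; 0 0 0 0 0 0 130; 0 0 0 0 0 0 130")

```text
time_s: 11.55
ee_pos: [0.5034, -0.3273, 0.057]
eef_rot: [-3.14, 0.002, -0.122]
force: [0.5, -0.3, 0.5]
grip_width: 0.0463
grip_force: 0.0
```

```bash
python3 - <<'E'
from fit import *
o=ctrl.get_obs();print(o['time_s'],o['ee_pos'],o['eef_rot'],o['force'])
t=ctrl.camera('top');Wt=cloud(t)
for y in(55,23,-23,-55):
    c=np.array([.5892+.044*y/1000,.0284+y/1000]); d=np.linalg.norm(Wt[...,:2]-c,axis=-1); print(y,(d<.008).sum(),np.round(np.nanmean(Wt[d<.008],0),4))
s=ctrl.camera('side');W=cloud(s);p=o['ee_pos']
m=(abs(W[...,0]-p[0])<.05)&(abs(W[...,1]-p[1])<.06)&(W[...,2]>.042)&(W[...,2]<.18)
q=W[m];h,e=np.histogram(q[:,2],np.arange(.04,.18,.005))
for i in range(len(h)):
    k=q[(q[:,2]>=e[i])&(q[:,2]<e[i+1])]
    if len(k): print(round(e[i],3),h[i],'x',np.round(np.percentile(k[:,0],[5,50,95]),3),'y',np.round(np.percentile(k[:,1],[5,50,95]),3))
f=lambda I,r0,r1,c0,c1,z: cv2.resize(I[r0:r1,c0:c1],None,fx=z,fy=z,interpolation=cv2.INTER_CUBIC)
cv2.imwrite('pics/g5.png',f(s['pixels'],215,345,180,280,4.5)[...,::-1])
E
```

```text
11.55 [ 0.5034178  -0.32729166  0.05700402] [-3.14048707e+00  1.73727247e-03 -1.22091288e-01] [ 0.53105584 -0.26191315  0.49382499]
55 33 [0.5914 0.0831 0.0398]
23 32 [0.5901 0.0512 0.0357]
-23 34 [0.5882 0.0053 0.0357]
-55 32 [ 0.5866 -0.026   0.036 ]
0.09 2 x [0.501 0.501 0.502] y [-0.364 -0.364 -0.364]
0.095 13 x [0.491 0.503 0.509] y [-0.365 -0.364 -0.362]
0.1 14 x [0.492 0.502 0.509] y [-0.365 -0.363 -0.361]
0.105 17 x [0.491 0.499 0.507] y [-0.365 -0.363 -0.362]
0.11 10 x [0.491 0.498 0.506] y [-0.365 -0.364 -0.362]
0.115 1 x [0.493 0.493 0.493] y [-0.363 -0.363 -0.363]
0.145 7 x [0.5   0.511 0.513] y [-0.308 -0.306 -0.305]
0.15 13 x [0.5   0.509 0.513] y [-0.307 -0.306 -0.304]
0.155 6 x [0.499 0.504 0.507] y [-0.307 -0.305 -0.305]
```

View pics/g5.png

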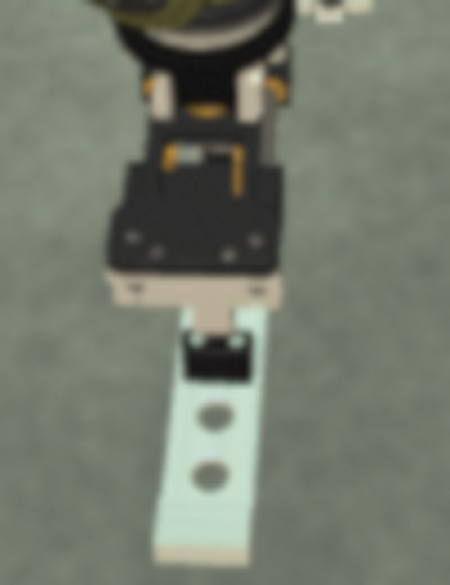

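The view shows the gripper squarely above the cover's grip. The depth also says the new specimen's top is at about 0.040, against 0.036 for the others, so it isn't fully down yet. First I recheck the tip offset numerically against known heights here.

```bash
python3 - <<'E'
from fit import *
o=ctrl.get_obs();p=o['ee_pos'];yaw=o['eef_rot'][2]
Ws=[cloud(ctrl.camera('side')) for _ in range(6)];W=np.nanmean(Ws,0)
Wt=np.nanmean([cloud(ctrl.camera('top')) for _ in range(6)],0)
# cover heights in local cover frame
a=-.13;d=W[...,:2]-[.5027,-.3292];lx=d[...,0]*np.cos(a)+d[...,1]*np.sin(a);ly=-d[...,0]*np.sin(a)+d[...,1]*np.cos(a)
for n,m in (('plate',(abs(lx)<.018)&(ly>-.045)&(ly<-.034)),('block',(abs(lx)<.018)&(ly<-.078)&(ly>-.094)),('bench',(lx>.03)&(lx<.05)&(abs(ly)<.08))):
    print(n,m.sum(),np.round(np.nanmedian(W[m][:,2]),4))
m=(abs(lx)<.022)&(abs(ly)<.012)&(W[...,2]>.025)&(W[...,2]<.06);q=W[m];print('grip',m.sum(),np.round(np.percentile(q[:,2],[5,50,80,95]),4),'lx',np.round(np.percentile(lx[m],[2,98]),4))
# finger column: print rows
m=(abs(lx)<.008)&(ly<-.025)&(ly>-.05)&(W[...,2]>.06)&(W[...,2]<.13)
r,c=np.where(m);print('finger low z by col',{int(k):(int(r[c==k].max()),np.round(W[r[c==k].max(),k],4).tolist()) for k in sorted(set(c))})
print('tip exp row for z .087,.092',proj(s:=ctrl.camera('side'),[[p[0]+(-.13)*0,p[1]-.035,z] for z in(.087,.090,.093)]))
# mount tilt
for y in(55,23,-23,-55):
    cc=np.array([.5892+.044*y/1000,.0284+y/1000]);dd=Wt[...,:2]-cc;mm=np.linalg.norm(dd,axis=-1)<.010
    A=np.c_[dd[mm],np.ones(mm.sum())];k=np.linalg.lstsq(A,Wt[mm][:,2],rcond=None)[0];print(y,np.round(np.degrees(k[:2]),1),round(k[2],4))
E
```

```text
plate 431 0.2768
block 418 0.206
bench 1226 0.2252
grip 108 [0.027  0.0355 0.0362 0.0368] lx [-0.0181  0.0158]
finger low z by col {222: (287, [0.4903, -0.3626, 0.1013]), 223: (288, [0.4923, -0.363, 0.098]), 224: (288, [0.4943, -0.3633, 0.0982]), 225: (288, [0.4964, -0.3639, 0.0989]), 226: (288, [0.4985, -0.3646, 0.0996]), 227: (288, [0.5005, -0.3641, 0.0985]), 228: (288, [0.5026, -0.3648, 0.0993]), 229: (289, [0.5045, -0.3648, 0.0955])}
tip exp row for z .087,.092 [[229.01011117 290.61350991]
 [228.97027654 289.80452454]
 [228.93024064 288.99145419]]
55 [14.3 15.8] 0.0388
23 [-2.   0.3] 0.0357
-23 [16.8 -1.4] 0.035
-55 [-0.6  2.3] 0.0357
```

Call:
carry_out(motion="0 0 0.02 0 0 0 255; 0.0063 0.0294 0.02 0 0 0 255; 0.0063 0.0294 0.02 0 0 0 255; 0.0063 0.0294 0 0 0 0 255; 0.0063 0.0294 0 0 0 0 255; 0.0063 0.0294 0 0 0 0 255; 0.0063 0.0294 0 0 0 0 255; 0.0063 0.0294 0 0 0 0 255; 0.0063 0.0294 0 0 0 0 255; 0.0063 0.0294 0 0 0 0 255; 0.0063 0.0294 0 0 0 0 255; 0.0063 0.0294 0 0 0 0 255; 0.0063 0.0294 0 0 0 0 255; 0.0063 0.0294 0 0 0 0 255; 0.0063 0.0294 0 0 0 0 255; 0 0 0 0 0 4.5 255", grip_force=10)

```text
time_s: 13.63
ee_pos: [0.5922, 0.0879, 0.1173]
eef_rot: [-3.141, -0.0, -0.045]
force: [-0.1, 0.0, 0.9]
grip_width: 0.0006
grip_force: 0.0
```

Call:
carry_out(motion="0 0 -0.03 0 0 0 255; 0 0 -0.03 0 0 0 255; 0 0 -0.02 0 0 0 255; 0 0 -0.01 0 0 0 255; 0 0 0 0 0 0 255")

```text
time_s: 14.05
ee_pos: [0.5908, 0.0834, 0.0253]
eef_rot: [3.141, 0.003, -0.047]
force: [-1.1, -0.5, 0.1]
grip_width: 0.0002
grip_force: 0.0
```

Call:
carry_out(motion="0 0 -0.005 0 0 0 255; 0 0 -0.003 0 0 0 255; 0 0 -0.003 0 0 0 255; 0 0 -0.002 0 0 0 255; 0 0 0 0 0 0 255")

```text
time_s: 14.47
ee_pos: [0.5921, 0.0835, 0.0146]
eef_rot: [-3.141, -0.001, -0.047]
force: [-0.4, 0.5, 0.9]
grip_width: 0.0006
grip_force: 0.4
```

Call:
carry_out(motion="0 0 -0.0015 0 0 0 255; 0 0 -0.0015 0 0 0 255; 0 0 0 0 0 0 255")

```text
time_s: 14.72
ee_pos: [0.592, 0.0836, 0.0114]
eef_rot: [-3.141, -0.0, -0.047]
force: [-0.3, 0.9, 1.7]
grip_width: 0.0004
grip_force: 0.8
```

Call:
carry_out(motion="0 0 -0.0015 0 0 0 255; 0 0 -0.001 0 0 0 255; 0 0 0 0 0 0 255")

```text
time_s: 14.97
ee_pos: [0.5919, 0.0835, 0.0088]
eef_rot: [-3.141, -0.0, -0.047]
force: [-0.1, 0.3, 2.5]
grip_width: 0.0005
grip_force: 1.2
```

Call:
carry_out(motion="0 0 -0.0015 0 0 0 255; 0 0 -0.001 0 0 0 255; 0 0 0 0 0 0 255")

```text
time_s: 15.22
ee_pos: [0.5918, 0.0835, 0.0062]
eef_rot: [-3.142, 0.0, -0.047]
force: [0.1, 1.7, 4.7]
grip_width: 0.0004
grip_force: 1.3
```

Call:
carry_out(motion="0 0 -0.001 0 0 0 255; 0 0 -0.001 0 0 0 255; 0 0 0 0 0 0 255")

```text
time_s: 15.47
ee_pos: [0.592, 0.0836, 0.0044]
eef_rot: [-3.141, -0.0, -0.047]
force: [0.2, 2.2, 4.8]
grip_width: 0.0006
grip_force: 2.0
```

Call:
carry_out(motion="0 0 -0.001 0 0 0 255; 0 0 -0.001 0 0 0 255; 0 0 0 0 0 0 255")

```text
time_s: 15.72
ee_pos: [0.5927, 0.0842, 0.0036]
eef_rot: [-3.14, -0.002, -0.047]
force: [-1.8, 5.9, 13.2]
grip_width: 0.0005
grip_force: 6.0
```

Call:
carry_out(motion="0 0 0.02 0 0 0 255; 0 0 0.03 0 0 0 255; -0.015 -0.035 0.03 0 0 0 255; -0.015 -0.035 0.01 0 0 0 255; -0.015 -0.035 0 0 0 0 255; -0.015 -0.035 0 0 0 0 255; -0.01 -0.035 0 0 0 0 255; -0.01 -0.035 0 0 0 0 255; 0 -0.035 0 0 0 0 255; 0 0 0 0 0 0 255")

```text
time_s: 16.55
ee_pos: [0.5129, -0.1615, 0.0879]
eef_rot: [3.141, 0.001, -0.051]
force: [0.0, -1.0, 0.4]
grip_width: 0.0009
grip_force: 0.0
```

```bash
cat > chk.py <<'E'
from fit import *
def chk(N=10):
    for n in('top','side'):
        W=np.nanmean([cloud(ctrl.camera(n)) for _ in range(N)],0)
        for y in(55,23,-23,-55):
            cc=np.array([.5892+.044*y/1000,.0284+y/1000]);dd=W[...,:2]-cc;m=(np.linalg.norm(dd,axis=-1)<.0125)&(W[...,2]>.029)
            if m.sum()<8: continue
            print(n,y,m.sum(),'cen',np.round((W[m].min(0)+W[m].max(0))[:2]/2*1000,1),'z',np.round(np.percentile(W[m][:,2],[10,50,90])*1000,1), end=' ')
            m=np.linalg.norm(dd,axis=-1)<.008;A=np.c_[dd[m],np.ones(m.sum())];k=np.linalg.lstsq(A,W[m][:,2],rcond=None)[0];print('slope',np.round(k[:2],2),'z',round(k[2]*1000,1))
E
python3 -c "
from chk import *
chk();o=ctrl.get_obs();print(o['time_s'],o['ee_pos'],o['force'])"
```

```text
top 55 77 cen [590.7  83.6] z [35.1 35.6 36.5] slope [ 0.   -0.01] z 35.9
top 23 78 cen [590.2  51.2] z [34.9 35.7 36.5] slope [ 0.03 -0.02] z 35.8
top -23 77 cen [587.3   6.3] z [34.6 35.6 36.4] slope [-0.   -0.01] z 35.8
top -55 81 cen [586.7 -26.1] z [34.8 35.8 36.7] slope [ 0.02 -0.05] z 36.0
side 55 33 cen [590.7  82.7] z [34.3 35.8 36.5] slope [-0.05 -0.07] z 35.9
side 23 34 cen [589.2  49.8] z [35.  35.8 36.4] slope [-0.02 -0.01] z 36.1
side -23 39 cen [587.6   4.2] z [34.3 35.9 36.6] slope [ 0.02 -0.06] z 36.0
side -55 41 cen [586.  -26.8] z [35.1 35.9 36.4] slope [ 0.   -0.02] z 36.1
17.55 [ 0.51396255 -0.15663489  0.08815371] [-0.57155684 -0.43846657 -0.18444084]
```

The specimen now sits level at 36 mm like the other three. On to the cover.

Call:
carry_out(motion="-0.0015 -0.0245 0 0 0 -4.5 130; -0.0015 -0.0245 0 0 0 0 130; -0.0015 -0.0245 0 0 0 0 130; -0.0015 -0.0245 0 0 0 0 130; -0.0015 -0.0245 0 0 0 0 130; -0.0015 -0.0245 0 0 0 0 130; -0.0018 -0.025 0 0 0 0 130; 0 0 0 0 0 0 130; 0 0 -0.03 0 0 0 130; 0 0 -0.03 0 0 0 130; 0 0 -0.03 0 0 0 130; 0 0 -0.012 0 0 0 130; 0 0 0 0 0 0 130; 0 0 0 0 0 0 130", grip_force=40)

```text
time_s: 18.72
ee_pos: [0.5035, -0.3285, -0.0131]
eef_rot: [3.142, -0.0, -0.126]
force: [1.1, -0.9, 0.4]
grip_width: 0.0458
grip_force: 0.0
```

Call:
carry_out(motion="-0.0005 0 -0.004 0 0 0 130; 0 0 0 0 0 0 255; 0 0 0 0 0 0 255; 0 0 0 0 0 0 255; 0 0 0 0 0 0 255; 0 0 0 0 0 0 255; 0 0 0 0 0 0 255; 0 0 0 0 0 0 255", grip_force=40)

```text
time_s: 19.38
ee_pos: [0.5028, -0.3287, -0.0176]
eef_rot: [3.141, -0.0, -0.126]
force: [0.0, -0.2, 4.0]
grip_width: 0.0134
grip_force: 40.0
```

Call:
carry_out(motion="0 0 0.01 0 0 0 255; 0 0 0.025 0 0 0 255; 0 0 0.025 0 0 0 255; 0 0 0.02 0 0 0 255; 0.0061 0.0255 0 0 0 0.34 255; 0.0061 0.0255 0 0 0 0.34 255; 0.0061 0.0255 0 0 0 0.34 255; 0.0061 0.0255 0 0 0 0.34 255; 0.0061 0.0255 0 0 0 0.34 255; 0.0061 0.0255 0 0 0 0.34 255; 0.0061 0.0255 0 0 0 0.34 255; 0.0061 0.0255 0 0 0 0.34 255; 0.0061 0.0255 0 0 0 0.34 255; 0.0061 0.0255 0 0 0 0.34 255; 0.0061 0.0255 0 0 0 0.34 255; 0.0061 0.0255 0 0 0 0.34 255; 0.0061 0.0255 0 0 0 0.34 255; 0.0061 0.0255 0 0 0 0.34 255; 0 0 0 0 0 0 255; 0 0 0 0 0 0 255")

```text
time_s: 21.05
ee_pos: [0.588, 0.0293, 0.0623]
eef_rot: [3.142, 0.0, -0.041]
force: [-0.7, -0.4, -2.6]
grip_width: 0.0138
grip_force: 40.0
```

```bash
python3 - <<'E'
from fit import *
o=ctrl.get_obs();print(o['time_s'],o['ee_pos'],o['eef_rot'],o['force'],o['grip_width'])
f=lambda I,r0,r1,c0,c1,z: cv2.resize(I[r0:r1,c0:c1],None,fx=z,fy=z,interpolation=cv2.INTER_CUBIC)
I=np.mean([ctrl.camera('side')['pixels'].astype(np.float32) for _ in range(4)],0).astype(np.uint8)
T=np.mean([ctrl.camera('top')['pixels'].astype(np.float32) for _ in range(3)],0).astype(np.uint8)
cv=np.zeros((600,800,3),np.uint8)
cv[:588,:336]=f(I,135,233,225,281,6); cv[:280,340:795]=f(T,178,234,195,286,5)
cv2.imwrite('pics/g6.png',cv[...,::-1]);s=ctrl.camera('side');np.save('sideW.npy',cloud(s));np.save('sideP.npy',I);np.save('topP.npy',T)
E
```

```text
21.05 [0.5879829  0.02934668 0.06234948] [ 3.14151766e+00  2.22317325e-04 -4.06226014e-02] [-0.71503005 -0.36420296 -2.59409487] 0.013779476082673638
```

View pics/g6.png

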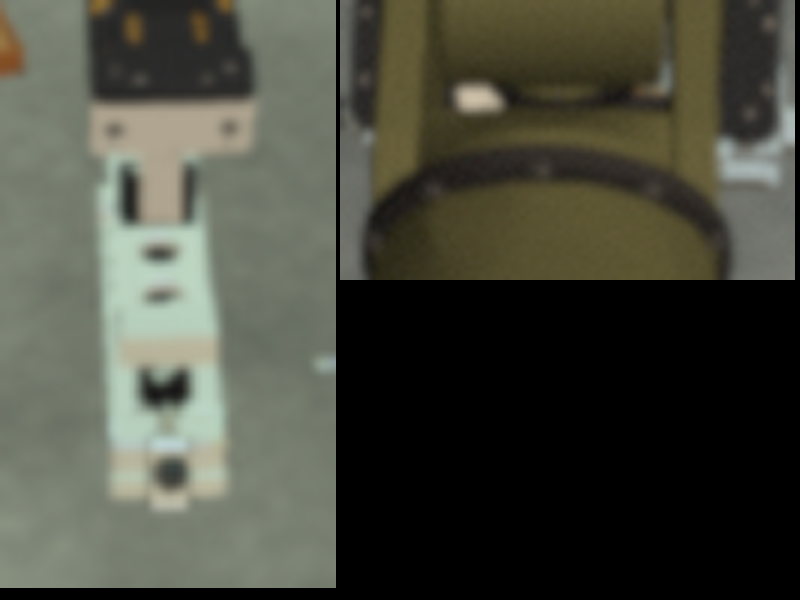

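Side crop: the cover hangs level over the holder, its near front face at crop (121–219, 341–364), the -y pin near (167,418).

```bash
python3 - <<'E'
from fit import *
s=ctrl.camera('side');o=ctrl.get_obs();p=o['ee_pos']
q=lambda x,y,*l:px((225,135),6,(0,0),x,y)+l
b=p[2]*1000+17.6
ob=[q(121,341,-22,-98,b+18),q(219,341,22,-98,b+18),q(122,364,-22,-98,b),q(217.5,363.5,22,-98,b),q(158,252,0,-23,b+4),q(161.5,295,0,-55,b+4)]
for y0 in(True,):
    x,r=fit([(s,ob)],[p[0],p[1],-.04]);print('cover in hand',np.round(x,4),r.tolist())
# direct depth of the front block
W=np.nanmean([cloud(ctrl.camera('side')) for _ in range(5)],0)
m=(abs(W[...,0]-.585)<.04)&(abs(W[...,1]+.06)<.035)&(W[...,2]>.065)&(W[...,2]<.12)
print('block depth',m.sum(),np.round(np.percentile(W[m],[2,50,98],axis=0),4).tolist())
t=m&(W[...,2]>.095);print('top face',t.sum(),np.round(np.percentile(W[t],[3,50,97],axis=0),4).tolist())
k=m&(W[...,2]<.0945)&(W[...,1]<-.062);print('front',k.sum(),np.round(np.percentile(W[k],[3,50,97],axis=0),4).tolist())
# holder again, same camera
hb=[q(110,443,-27,-98,30),q(228,443,27,-98,30),q(163.5,385,0,-55,31)]
print('pin1 exp',(proj(s,[[.5849,-.0576,.043],[.5849,-.0576,.038]])-[225,135]+.5)*6-.5)
E
```

```text
cover in hand [ 0.5863  0.0281 -0.0276] [[-0.1, -0.38], [0.02, -0.99], [-0.26, 0.72], [0.08, 0.18], [0.03, 0.02], [0.22, 0.29]]
block depth 198 [[0.5606, -0.0722, 0.08], [0.5816, -0.0655, 0.0968], [0.6041, -0.0266, 0.0986]]
top face 107 [[0.5618, -0.0715, 0.0961], [0.5829, -0.0599, 0.0977], [0.6032, -0.0477, 0.0986]]
front 61 [[0.5625, -0.0724, 0.0799], [0.5814, -0.0707, 0.0872], [0.6027, -0.0692, 0.094]]
pin1 exp [[168.42674513 406.15782462]
 [168.27936108 413.86868466]]
```

Side view says the cover centre is (0.5865, 0.0275) and the holder (0.589, 0.028), so I shift +2.5 mm in x and +0.5 mm in y, then feel downwards.

Call:
carry_out(motion="0.0025 0.0005 -0.01 0 0 -0.2 255; 0 0 -0.01 0 0 0 255; 0 0 -0.008 0 0 0 255; 0 0 -0.005 0 0 0 255; 0 0 0 0 0 0 255; 0 0 -0.002 0 0 0 255; 0 0 -0.002 0 0 0 255; 0 0 0 0 0 0 255")

```text
time_s: 22.42
ee_pos: [0.5905, 0.0289, 0.025]
eef_rot: [-3.142, 0.0, -0.046]
force: [0.2, 0.8, -2.8]
grip_width: 0.0134
grip_force: 40.0
```

Call:
carry_out(motion="0 0 -0.001 0 0 0 255; 0 0 -0.001 0 0 0 255; 0 0 0 0 0 0 255")

```text
time_s: 22.67
ee_pos: [0.5906, 0.0289, 0.0231]
eef_rot: [-3.142, -0.0, -0.046]
force: [0.6, -0.5, -2.6]
grip_width: 0.0138
grip_force: 40.0
```

Call:
carry_out(motion="0 0 -0.001 0 0 0 255; 0 0 0 0 0 0 255")

```text
time_s: 22.83
ee_pos: [0.5905, 0.0289, 0.0221]
eef_rot: [-3.142, 0.0, -0.046]
force: [0.3, -1.4, -2.2]
grip_width: 0.0135
grip_force: 40.0
```

Call:
carry_out(motion="0 0 -0.001 0 0 0 255; 0 0 0 0 0 0 255")

```text
time_s: 23.0
ee_pos: [0.5903, 0.0289, 0.0209]
eef_rot: [3.141, 0.001, -0.046]
force: [-0.7, 1.1, -1.6]
grip_width: 0.0137
grip_force: 40.0
```

Call:
carry_out(motion="0 0 -0.001 0 0 0 255; 0 0 0 0 0 0 255")

```text
time_s: 23.17
ee_pos: [0.5902, 0.0289, 0.0198]
eef_rot: [3.142, 0.001, -0.046]
force: [-2.9, -0.3, -2.0]
grip_width: 0.0135
grip_force: 40.0
```

Call:
carry_out(motion="-0.0007 0 -0.0005 0 0 0 255; 0 0 0 0 0 0 255")

```text
time_s: 23.33
ee_pos: [0.59, 0.0289, 0.0196]
eef_rot: [-3.142, -0.001, -0.046]
force: [-0.2, -1.2, -3.0]
grip_width: 0.0136
grip_force: 40.0
```

Call:
carry_out(motion="0 0 -0.001 0 0 0 255; 0 0 0 0 0 0 255")

```text
time_s: 23.5
ee_pos: [0.59, 0.0289, 0.0185]
eef_rot: [-3.142, -0.0, -0.046]
force: [-0.4, 0.6, -2.8]
grip_width: 0.0136
grip_force: 40.0
```

Call:
carry_out(motion="0 0 -0.001 0 0 0 255; 0 0 0 0 0 0 255")

```text
time_s: 23.67
ee_pos: [0.5901, 0.0289, 0.0178]
eef_rot: [-3.142, -0.0, -0.046]
force: [-2.8, -0.5, 2.5]
grip_width: 0.0136
grip_force: 40.0
```

Call:
carry_out(motion="-0.0006 0 -0.001 0 0 0 255; 0 0 -0.001 0 0 0 255; 0 0 0 0 0 0 255")

```text
time_s: 23.92
ee_pos: [0.5899, 0.0289, 0.016]
eef_rot: [-3.141, -0.002, -0.046]
force: [3.0, 0.6, 4.2]
grip_width: 0.014
grip_force: 40.0
```

Call:
carry_out(motion="0 0 -0.001 0 0 0 255; 0 0 -0.001 0 0 0 255; 0 0 0 0 0 0 255")

```text
time_s: 24.17
ee_pos: [0.5899, 0.0289, 0.014]
eef_rot: [-3.141, -0.002, -0.046]
force: [3.1, 0.6, 6.1]
grip_width: 0.0138
grip_force: 40.0
```

Call:
carry_out(motion="0.0003 0 -0.001 0 0 0 255; 0 0 -0.001 0 0 0 255; 0 0 0 0 0 0 255")

```text
time_s: 24.42
ee_pos: [0.5901, 0.0289, 0.0124]
eef_rot: [-3.142, -0.001, -0.046]
force: [-1.1, -0.6, 9.4]
grip_width: 0.0137
grip_force: 40.0
```

Call:
carry_out(motion="0 0 -0.001 0 0 0 255; 0 0 0 0 0 0 255")

```text
time_s: 24.58
ee_pos: [0.5901, 0.0289, 0.0124]
eef_rot: [-3.142, -0.001, -0.046]
force: [-6.7, 0.3, 21.4]
grip_width: 0.0141
grip_force: 40.0
```

It stopped hard at underside ≈ 30.0 mm, with the force rising from 9 to 21 N. I'll relieve the side load a little, then check both ends with depth.

Call:
carry_out(motion="-0.0003 0 0 0 0 0 255; 0 0 0 0 0 0 255; 0 0 0 0 0 0 255; 0 0 0 0 0 0 255")

```text
time_s: 24.92
ee_pos: [0.5901, 0.0289, 0.0124]
eef_rot: [-3.142, -0.002, -0.046]
force: [-2.5, 1.0, 19.7]
grip_width: 0.014
grip_force: 40.0
```

```bash
python3 - <<'E'
from fit import *
o=ctrl.get_obs();print(o['time_s'],o['ee_pos'],o['eef_rot'],o['force'],o['moment'],o['grip_width'])
h=np.array([.5892,.0284]);a=-.044
for n in('side','top'):
    W=np.nanmean([cloud(ctrl.camera(n)) for _ in range(6)],0);d=W[...,:2]-h
    lx=d[...,0]*np.cos(a)+d[...,1]*np.sin(a);ly=-d[...,0]*np.sin(a)+d[...,1]*np.cos(a)
    for k,y0,y1 in(('block-',-.094,-.078),('block+',.078,.094),('plate-',-.07,-.066),('plate+',.066,.07)):
        m=(abs(lx)<.018)&(ly>y0)&(ly<y1)&(W[...,2]<.07)
        if m.sum()>3: print(n,k,m.sum(),np.round(np.percentile(W[m][:,2],[25,50,75])*1000,1))
E
```

```text
24.9167 [0.59010789 0.02889204 0.01239653] [-3.14151589e+00 -2.26909537e-03 -4.61192780e-02] [-2.54823155  1.02816148 19.65227634] [0.02308849 0.79607159 0.08983479] 0.013993901546721576
side block- 54 [47.6 47.9 48.2]
```

```bash
python3 -c "
from station import ctrl
print(ctrl.hand_in())"
```

```text
the job is handed in; nothing more can be done
None
```

The fourth specimen is seated level with the other three. The cover is on both pins, and the gripper is still holding it down on the shoulders with about 20 N; the near end measures flush, while the far end was hidden by the arm and is judged from the hard stop at 30 mm and the balanced moment.

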